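Start a vacuum controller: two rockers in order, then hold the start button

TASK

Start the vacuum stage: on the rail of three rocker switches, press the far, raised half of the blue switch fully down, then that of the yellow switch, and leave the red switch off. Only then press the green button on the yellow button box fully down with the fingertips and keep holding it down: the program finishes while still holding it. Only press: do not lift or shove the button box, and do not disturb the jar or the two vials standing near the work.

Things in the scene. Friction and masses are not known exactly. Their poses are not given: they have to be found in the camera images.
- switch_rail: fixed aluminium mounting plate, 104 (x) x 200 (y) x 8 mm, that carries the three switch modules side by side along its y. Origin: centre of its underside, on the worktop
- blue_module: grey switch module with a blue rocker, fixed on the rail; housing 92 (x) x 56 (y) x 46 mm high. Origin: centre of its underside, 8 mm above the worktop. x points away from the robot, across the rail; z up. The three modules sit side by side in any order, 60 mm apart along y
- blue_switch (a joint): rocker angle of the blue switch: 0 = off (near half level, far half sticking up), 0.32 = fully on (far half pressed level). It grows as the far half goes down, stays where it is left (stiff by friction, about 2 N at the press point), and starts at or near 0
- blue_press (a point): point on the far half of the blue rocker's surface, 20 mm from the hinge line, mid-width; moves with it. Off: 6 mm above the hinge line; on: level with it. The hinge line runs along the module's y, 50 mm straight above its origin. Each half is 36 mm long (x), 34 mm wide (y), and when level stands 4 mm proud of the housing; a white stripe crosses the far half's outer part
- yellow_module: grey switch module with a yellow rocker, fixed on the rail; housing 92 (x) x 56 (y) x 46 mm high. Origin: centre of its underside, 8 mm above the worktop. x points away from the robot, across the rail; z up. The three modules sit side by side in any order, 60 mm apart along y
- yellow_switch (a joint): rocker angle of the yellow switch: 0 = off (near half level, far half sticking up), 0.32 = fully on (far half pressed level). It grows as the far half goes down, stays where it is left (stiff by friction, about 2 N at the press point), and starts at or near 0
- yellow_press (a point): point on the far half of the yellow rocker's surface, 20 mm from the hinge line, mid-width; moves with it. Off: 6 mm above the hinge line; on: level with it. The hinge line runs along the module's y, 50 mm straight above its origin. Each half is 36 mm long (x), 34 mm wide (y), and when level stands 4 mm proud of the housing; a white stripe crosses the far half's outer part
- red_module: grey switch module with a red rocker, fixed on the rail; housing 92 (x) x 56 (y) x 46 mm high. Origin: centre of its underside, 8 mm above the worktop. x points away from the robot, across the rail; z up. The three modules sit side by side in any order, 60 mm apart along y
- red_switch (a joint): rocker angle of the red switch: 0 = off (near half level, far half sticking up), 0.32 = fully on (far half pressed level). It grows as the far half goes down, stays where it is left (stiff by friction, about 2 N at the press point), and starts at or near 0; leave it off
- red_press (a point): point on the far half of the red rocker's surface, 20 mm from the hinge line, mid-width; moves with it. Off: 6 mm above the hinge line; on: level with it. The hinge line runs along the module's y, 50 mm straight above its origin. Each half is 36 mm long (x), 34 mm wide (y), and when level stands 4 mm proud of the housing; a white stripe crosses the far half's outer part
- button_box: loose yellow box with rubber feet, about 0.9 kg, 84 x 84 mm, top face 52 mm above the worktop, with the green button in the middle of the top. Origin: centre of its underside; z up
- start_button (a joint): travel of the green button in m: 0 = up, 0.007 = fully down; a spring pushes it back (2 N at first, 5.5 N fully down)
- start_top (a point): centre of the flat top of the round green button, 44 mm across; 68 mm above the worktop when up, 61 mm when fully down; moves with the button
- jar: loose white jar with a black lid, 48 mm across, 66 mm tall, standing left of the switch rail; bystander. Origin: centre of its underside
- blue_vial: loose upright vial with a blue cap, 24 x 29 x 52 mm, standing on the robot's side of the switch rail; bystander. Origin: centre of its underside
- white_vial: loose upright vial with a white cap, 24 x 29 x 54 mm, standing on the robot's side of the button box; bystander. Origin: centre of its underside
Things that resemble listed ones, but are neither listed nor needed, are in the scene too. Of the things that look like the button_box, the larger one is meant.

How it is judged (in metres and radians):
On the way, in this order (a step that is already met when the one before it is completed fails the run):
1. the blue switch is on, the yellow one still off (value of joint blue_switch above 0.27 rad and value of joint yellow_switch below 0.1 rad), for 0.1 s.
2. the blue and the yellow switch are on (value of joint each of blue_switch, yellow_switch above 0.27 rad), for 0.1 s.
3. the green button is held down by the fingers (value of joint start_button above 0.005 m and contact force between the fingers and start_button above 1.5 N), for 0.3 s.
At the end, for the whole second after the job is handed in: The blue and yellow rockers are on (joint above 0.27 of 0.32 rad), the red one off (below 0.06 rad), and the fingers hold the green button down by more than 5 of its 7 mm with more than 1.5 N; the button box stands flat and still, and the jar and the vials stand upright (all of step 2 and all of step 3 and value of joint red_switch below 0.06 rad and linear speed of button_box below 0.02 m/s and angle between button_box's own z axis and vertical below 0.1 rad and angle between each of jar, blue_vial, white_vial's own z axis and vertical below 0.2 rad); the arm keeps its last pose, push and grip.
It fails at once if the yellow switch is turned on before the blue one is on (value of joint yellow_switch above 0.16 rad and value of joint blue_switch below 0.25 rad).
It fails at once if the green button is pressed (over 3 mm) before both switches are on (value of joint start_button above 0.003 m and value of joint any of blue_switch, yellow_switch below 0.25 rad).
It fails at once if the red switch is turned (over 0.16 rad) (value of joint red_switch above 0.16 rad).
It fails at once if the button box is lifted, tipped or shoved more than 25 mm (height (world z) of button_box above 0.012 m or angle between button_box's own z axis and vertical above 0.2 rad or distance of button_box from where it was at the start of the episode above 0.025 m).
It fails at once if the jar or a vial is moved more than 20 mm or tipped (distance of any of jar, blue_vial, white_vial from where it was at the start of the episode above 0.02 m or angle between any of jar, blue_vial, white_vial's own z axis and vertical above 0.4 rad).
It also fails if it takes over 38 s, if anything falls off the work surface, if the arm or the gripper's body presses on something with over 40 N, if the wrist force passes 120 N, or if a joint passes its speed limit or range.

ROBOT

A 6-joint arm with a two-finger parallel gripper is mounted at the origin on a cart in front of the work surface, level with it; the furniture and walls round the work are solid. World frame = base frame: x ahead of the robot, y to its left, z up, the work surface at z = 0. Lengths are in m, angles in degrees, forces in N, time in s.
With the tool pointing down it reaches from about 0.4 to 0.825 m from the base axis. Payload 7 kg.
Tool frame: the origin (TCP) lies at the very end of the fingers, on their centre line; the grasp point (between the pads) lies 19 mm behind it; z points along the fingers, y is the line along which they close (so a half turn about z gives the same grasp; the last joint's range is limited). The gripper opens to 88 mm and grips with 3 to 60 N. Pads are 19 mm wide; open, the fingers measure 130 mm over their backs; the gripper's body (78 mm by 193 mm) begins 47 mm behind the grasp point.
Start: joints at [90.762, 20.546, 0.682, 0, -70.136, -16.507], TCP at [0.183, 0.65, 0.227] pointing down, gripper open.
Joint ranges: [-176.03, 176.03], [-82.01, 121.73], [-58.28, 71.71], [-173.87, 95.51], [-174.79, -0.11], [-173.66, 173.66]. Speed limits (degrees/s): [136.94, 136.94, 172.46, 180, 180, 180].

INTERFACE

Orientations are given as [roll, pitch, yaw] about the fixed x, y, z axes, in that order (R = Rz(yaw) Ry(pitch) Rx(roll)).
In Python, from plant import get_state, capture, close_job, regions_of gives the robot as it stands.
- The arm moves only by the tool jog_arm, never from a script. Its argument "moves" is a list of rows, each a list of 3 entries, a list of its own where there are three numbers: the shift along the tool's x, y, z in cm, then the turn about the tool's z in degrees, then the finger opening in cm, from 0 to 8.76. A call has 1 to 12 rows; each row shifts and turns the commanded pose from where the row before left it, along the tool's axes as they then stand; what a row does not reach is not made up. A row lasts 1/8 s, in which the tool goes at most 62.5 mm and 10.7 degrees, less where a joint would pass 70% of its speed; a pose out of reach is approached as far as the arm can. A call is refused whole if a number of a shift passes 6.25 or a number of a turn 10.7, either way. A call with a gripper value outside its range is refused whole. The fingers move at their own pace and stop on an object; "newtons" is the grip in N (left out, the last holds). Time passes only in rows, so rows that do not move let the fingers close. It gives the time, the measured TCP pose, the force, the opening and the grip force at its end, in the units of the state.
- get_state(): the state, without advancing time (a new reading comes with each control period).
- capture(name): name is "scene" or "top" or "wrist"; returns a dict with "pixels" (384x512x3 uint8, blue, green, red), "mtx" (3x3 intrinsics, pixels), "world_from_camera" (4x4, takes a point from camera to world coordinates); the wrist camera has in their place "hand_eye" (4x4, takes a point from camera to tool coordinates, whose origin is the TCP and whose axes are the flange's). Camera axes: x right, y down, z forward; pixel columns grow to the right and rows downward; lengths in m; the calibration is good to about 2 mm. A picture is of the moment at which its call begins: read the wrist's pose just before it. There is no depth.
- close_job(): hands the job in; it is judged then, once.
Trained networks look in a picture, given as the dict that the camera call returned (one of the last four; its "shot" number tells which), for a name from the list of things; names that differ only in an ending like _2 or _b are one class to them, and where a whole thing is asked for, a point or a joint stands for the part that bears it (a point fixed in the world has none). Each returns a list of dicts, best first, with "confidence" (0 to 1); they miss things now and then, are a little off and sometimes report something else, mostly with a low value. They report only what shows in the picture. A call takes as long as a camera call. They do not tell look-alikes from the thing itself.
- regions_of(picture, thing): "pixels" (384x512 bool, what is visible of it) and "pixel" ([column, row] in pixels, amid what is visible of it).
The state is a dict: "time_s": time; "joints": joint angles; "qd": joint speeds; "joint_torque": joint torques, N m; "tcp_pos": TCP position; "eef_rot": TCP orientation; "contact_force": force on the tool from outside, world axes, zero at the start; "moment": the same for the moment, N m; "gripper_width": finger opening in m; "gripper_force": force on a finger pad.
Only numpy, scipy, OpenCV 4.12 (cv2) and the standard library are available. Lean on these libraries where they do the work, as an engineer would, in place of code of your own. Each camera call takes 0.05 s, during which the arm holds its last target. There are 200 camera calls.

## Working session

There is one attempt and no reset: what is moved stays moved. The work goes in short steps, Python scripts to look and compute and a tool call to move; the robot and the scene stay as the last step left them, time stands still between calls to the robot, and variables do not carry over. Pictures are saved under pics/ and viewed, at most 10 in all, crops included, and the job is handed in when it is done.

Besides the shell and the picture viewer there is one more tool, called as name(argument=value, ...), one argument or row to a line, values as JSON. jog_arm: Moves the arm, as the interface text tells. Its arguments: {"type":"object","properties":{"moves":{"type":"array"},"newtons":{"type":"number"}},"required":["moves"]}

```bash
mkdir -p pics; cat > h.py <<'E'
import numpy as np, cv2
from plant import get_state, capture, close_job, regions_of
def ray(p,px,T=None):
    W=np.array(p["world_from_camera"]) if T is None else T
    d=np.linalg.inv(np.array(p["mtx"]))@[px[0],px[1],1]
    return W[:3,3], W[:3,:3]@(d/np.linalg.norm(d))
def atz(p,px,z,T=None):
    o,d=ray(p,px,T); return o+d*(z-o[2])/d[2]
def tri(r):
    A=np.zeros((3,3));b=np.zeros(3)
    for o,d in r:
        M=np.eye(3)-np.outer(d,d);A+=M;b+=M@o
    return np.linalg.solve(A,b)
E
python3 - <<'E'
from h import *
s=get_state();print(s)
P={n:capture(n) for n in("scene","top")}
for n,p in P.items():
    cv2.imwrite(f"pics/{n}0.png",p["pixels"])
    print(n,np.round(p["world_from_camera"],3).tolist())
    for t in("blue_press","yellow_press","red_press","start_top","button_box","jar","blue_vial","white_vial","switch_rail"):
        for r in regions_of(p,t)[:3]:
            print(t,np.round(r["pixel"],1),round(r["confidence"],2),r["pixels"].sum(),np.round(atz(p,r["pixel"],.06),3))
E
```

```text
{'time_s': 0.0, 'joints': array([ 9.07613903e+01,  2.05902523e+01,  6.34002767e-01, -2.05124214e-02,
       -7.01375455e+01, -1.65067525e+01]), 'qd': array([-0.01818056,  0.00719686, -0.03790401, -0.04214991, -0.00260332,
       -0.03246947]), 'joint_torque': array([ 6.21360687e-04, -5.82716238e+01,  2.93050647e+01,  6.99710146e+00,
        7.03025493e-03, -1.55522353e-04]), 'tcp_pos': array([0.18306228, 0.6491822 , 0.22563656]), 'eef_rot': array([ 1.79904591e+02, -8.16406740e-03, -1.57523406e+01]), 'contact_force': array([ 0.12984375,  0.56056974, -0.77786437]), 'moment': array([ 0.00318783, -0.10711299, -0.03599949]), 'gripper_force': 0.0, 'gripper_width': 0.08748472477219377}
scene [[0.812, -0.277, 0.513, 0.036], [-0.583, -0.409, 0.702, -0.597], [0.015, -0.87, -0.494, 0.531], [0.0, 0.0, 0.0, 1.0]]
blue_press [241.  203.4] 0.88 338 [0.466 0.047 0.06 ]
blue_press [233.7 233.3] 0.57 588 [ 0.394 -0.035  0.06 ]
blue_press [210.2 184.1] 0.31 278 [0.455 0.156 0.06 ]
yellow_press [222.8 193.7] 0.57 327 [0.456 0.103 0.06 ]
yellow_press [317.9 254.6] 0.29 413 [ 0.481 -0.173  0.06 ]
yellow_p
[... 1165 characters left out ...]
ress [180.5 210. ] 0.91 409 [0.469 0.173 0.06 ]
start_top [316.4 202.5] 0.68 221 [ 0.481 -0.168  0.06 ]
start_top [302.6 150.6] 0.47 97 [ 0.616 -0.139  0.06 ]
start_top [148.2 222.7] 0.47 382 [0.438 0.254 0.06 ]
button_box [298.4 154.5] 0.98 610 [ 0.606 -0.128  0.06 ]
button_box [316.4 201.2] 0.81 1197 [ 0.484 -0.169  0.06 ]
jar [148.9 223.8] 0.95 366 [0.435 0.252 0.06 ]
blue_vial [212.7 245.5] 0.48 94 [0.379 0.093 0.06 ]
blue_vial [240.9 229.7] 0.35 407 [0.416 0.022 0.06 ]
white_vial [324.6 231. ] 0.57 108 [ 0.409 -0.185  0.06 ]
switch_rail [243.  226.9] 0.81 307 [0.423 0.017 0.06 ]
switch_rail [148.9 220.8] 0.37 398 [0.443 0.252 0.06 ]
switch_rail [184.1 211.7] 0.22 870 [0.464 0.164 0.06 ]
```

View pics/top0.png

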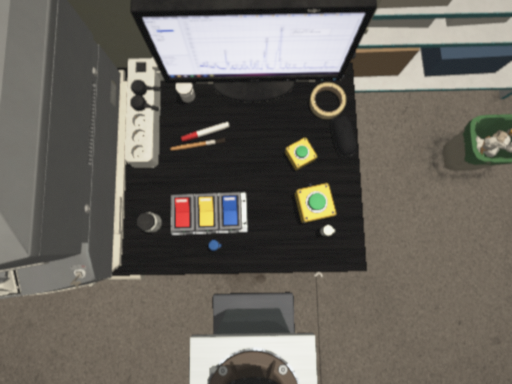

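View pics/scene0.png

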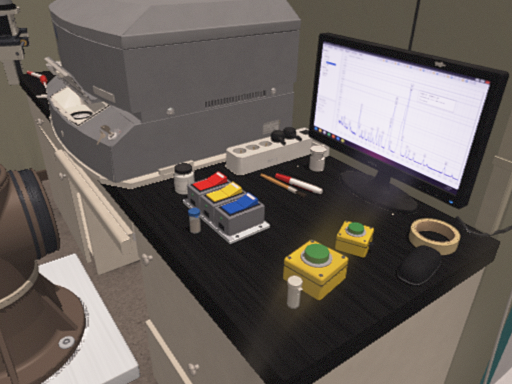

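The top view shows the rail modules in the order red (182,212), yellow (206,211) and blue (230,210). The jar is at (149,222) and the blue vial at (214,245). There are two button boxes: a large one at (316,202) and a small one at (301,153). The larger one at (316,202), nearest the white vial at (328,230), fits the description. The machine on the left is an obstacle to the arm's swing, so I'll look at it and confirm the box in one picture.

```bash
python3 - <<'E'
from h import *
w=capture("wrist");t=cv2.imread("pics/top0.png");s=cv2.imread("pics/scene0.png")
a=cv2.resize(t[180:330,0:200],(400,300));b=cv2.resize(s[0:200,0:200],(300,300))
c=cv2.resize(t[130:250,270:350],(200,300),interpolation=cv2.INTER_CUBIC);d=cv2.resize(w["pixels"],(400,300))
im=np.zeros((600,800,3),np.uint8);im[:300,:400]=a;im[:300,400:700]=b;im[300:,:400]=d;im[300:,400:600]=c
cv2.imwrite("pics/m.png",im)
print(np.round(w["hand_eye"],3).tolist(),np.round(w["mtx"],1).tolist())
E
```

```text
[[-0.0, -0.952, -0.305, 0.082], [1.0, -0.0, 0.0, -0.001], [-0.0, -0.305, 0.952, -0.158], [0.0, 0.0, 0.0, 1.0]] [[305.2, 0.0, 252.8], [0.0, 305.2, 192.3], [0.0, 0.0, 1.0]]
```

View pics/m.png

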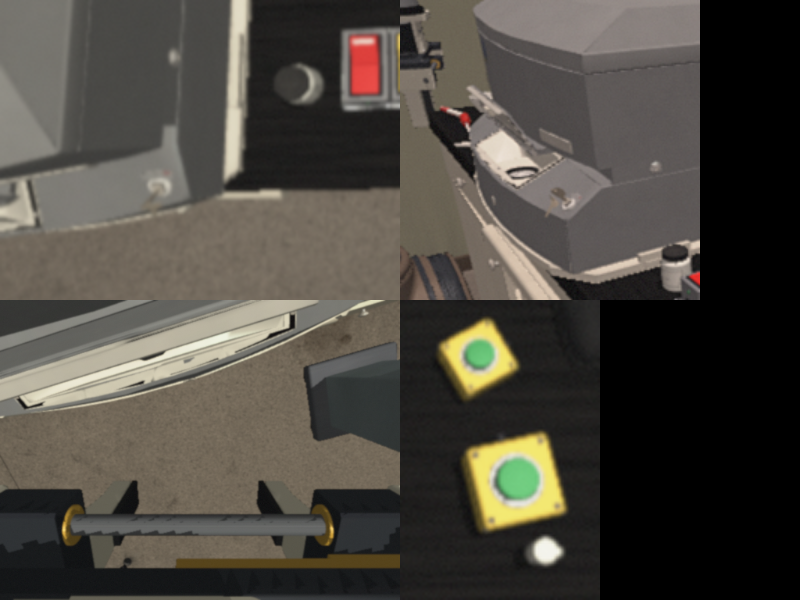

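Lower right, the crop confirms the target: the larger box at top pixel (316,202), with the white vial beside it. The smaller look-alike is at (301,153). The wrist view shows the fingers clear over the floor, with the machine front just ahead in +x. Next I'll triangulate.

```bash
python3 - <<'E'
from h import *
s=capture("scene");t=capture("top")
def T(n,a,b): 
    r=[ray(s,a),ray(t,b)];p=tri(r);print(n,np.round(p,3),[round(float(np.linalg.norm(np.cross(p-o,d))),4) for o,d in r])
T("knob",(113,135),(79.5,272.5));T("deckcorner",(140,122),(83,243));T("tall top",(122,48),(40,255))
for z in(0,.1,.2):print(z,[np.round(atz(t,q,z),3)[:2] for q in((110,275),(92,280),(20,295))])
# colour masks
def blobs(p,lo,hi,name,box):
    h=cv2.cvtColor(p["pixels"],cv2.COLOR_BGR2HSV);m=cv2.inRange(h,lo,hi)
    M=np.zeros_like(m);x0,y0,x1,y1=box;M[y0:y1,x0:x1]=m[y0:y1,x0:x1]
    n,l,st,c=cv2.connectedComponentsWithStats(M)
    return sorted([(int(st[i,4]),st[i,:4].tolist(),c[i].round(1).tolist()) for i in range(1,n) if st[i,4]>15],reverse=True)[:3]
R={"green":((45,80,60),(85,255,255)),"blue":((105,100,60),(125,255,255)),"yel":((20,120,90),(33,255,255)),"red":((0,150,90),(8,255,255))}
g={}
for k,(lo,hi) in R.items():
    for n,p,box in(("s",s,(150,160,380,320)),("t",t,(120,130,350,260))):
        g[k,n]=blobs(p,lo,hi,k,box);print(k,n,g[k,n])
T("button",g["green","s"][0][2],g["green","t"][0][2])
for z in (.068,):print(atz(t,g["green","t"][0][2],z))
E
```

```text
knob [0.324 0.384 0.131] [0.0003, 0.0003]
deckcorner [0.388 0.368 0.155] [0.0006, 0.0006]
tall top [0.365 0.354 0.333] [0.0015, 0.0015]
0 [array([0.308, 0.368]), array([0.296, 0.414]), array([0.262, 0.6  ])]
0.1 [array([0.315, 0.328]), array([0.304, 0.369]), array([0.273, 0.534])]
0.2 [array([0.322, 0.287]), array([0.312, 0.324]), array([0.285, 0.469])]
green s [(291, [305, 244, 24, 16], [317.0, 251.2]), (138, [349, 222, 15, 12], [356.3, 227.3])]
green t [(202, [309, 194, 16, 15], [316.5, 201.2]), (95, [296, 146, 11, 11], [301.4, 151.1])]
blue s [(369, [221, 194, 38, 21], [239.9, 204.3]), (90, [188, 208, 12, 10], [193.7, 211.9])]
blue t [(376, [222, 196, 16, 29], [229.7, 211.5]), (113, [208, 239, 14, 12], [213.8, 244.8])]
yel s [(2661, [283, 221, 91, 79], [327.2, 262.5]), (340, [206, 181, 36, 21], [224.3, 192.4])]
yel t [(737, [296, 183, 41, 39], [315.3, 202.3]), (401, [286, 137, 31, 32], [300.5, 152.7]), (384, [199, 197, 15, 29], [206.0, 212.4])]
red s [(291, [193, 173, 34, 18], [210.2, 181.7]), (72, [275, 173, 16, 10], [282.8, 176.9])]
red t [(348, [175, 198, 15, 29], [182.4, 214.0]), (91, [181, 131, 16, 10], [188.8, 136.2])]
button [ 0.484 -0.168  0.063] [0.0003, 0.0003]
[ 0.48328638 -0.16734288  0.068     ]
```

jog_arm(
  moves=[
    [[0, 0, -2.5], -7.9, 0],
    [[0, 0, -2.5], -7.9, 0],
    [[0.3, 4.1, -0.5], 0, 0],
    [[0.3, 4.1, -0.5], 0, 0],
    [[0.3, 4.1, -0.5], 0, 0],
    [[0.3, 4.1, -0.5], 0, 0],
    [[0.3, 4.1, -0.5], 0, 0],
    [[0.3, 4.1, -0.5], 0, 0],
  ],
  newtons=10,
)

```text
time_s: 2.15
tcp_pos: [0.2015, 0.4023, 0.3068]
eef_rot: [-180.0, -0.0, 0.1]
contact_force: [0.4, 0.8, 0.1]
gripper_width: 0.0134
gripper_force: 0.0
```

jog_arm(
  moves=[
    [[3.3, 3.6, 0], 0, 0],
    [[3.3, 3.6, 0], 0, 0],
    [[3.3, 3.6, 0], 0, 0],
    [[3.3, 3.6, 0], 0, 0],
    [[3.3, 3.6, 0], 0, 0],
    [[0.8, 4.0, 2.5], 0, 0],
    [[0.8, 4.0, 2.5], 0, 0],
    [[0.8, 4.0, 2.5], 0, 0],
    [[0.5, 2.0, 2.5], 0, 0],
    [[0, 0, 0], 0, 0],
  ],
)

```text
time_s: 3.4
tcp_pos: [0.3948, 0.082, 0.2052]
eef_rot: [179.9, 0.1, -0.1]
contact_force: [-0.1, -0.2, 0.0]
gripper_width: 0.0004
gripper_force: 0.0
```

```bash
cat >> h.py <<'E'
from scipy.spatial.transform import Rotation as Ro
def wrist():
    s=get_state();p=capture("wrist");T=np.eye(4);T[:3,:3]=Ro.from_euler("xyz",s["eef_rot"],degrees=True).as_matrix();T[:3,3]=s["tcp_pos"]
    return p,T@np.array(p["hand_eye"]),s
E
python3 - <<'E'
from h import *
p,T,s=wrist();print(s["tcp_pos"],s["eef_rot"],s["gripper_width"])
cv2.imwrite("pics/w1.png",p["pixels"])
for n in("blue_press","yellow_press","red_press"):
    for r in regions_of(p,n)[:2]:
        m=r["pixels"].astype(np.uint8);q=cv2.boxPoints(cv2.minAreaRect(cv2.findNonZero(m)))
        print(n,round(r["confidence"],2),m.sum(),np.round(r["pixel"]),[np.round(atz(p,c,.06,T)[:2],3).tolist() for c in q],q.round().tolist())
E
```

```text
[0.39480248 0.0820497  0.20521886] [ 1.79905110e+02  1.43362361e-01 -9.25042738e-02] 0.00044312401891120245
blue_press 0.81 2837 [284. 100.] [[0.503, 0.069], [0.503, 0.035], [0.429, 0.031], [0.429, 0.068]] [[268.0, 65.0], [305.0, 65.0], [305.0, 145.0], [268.0, 145.0]]
yellow_press 0.75 2968 [161. 108.] [[0.501, 0.192], [0.504, 0.155], [0.428, 0.152], [0.424, 0.192]] [[135.0, 68.0], [175.0, 64.0], [184.0, 147.0], [144.0, 151.0]]
yellow_press 0.62 2931 [219. 103.] [[0.502, 0.131], [0.504, 0.095], [0.428, 0.092], [0.426, 0.13]] [[201.0, 66.0], [240.0, 64.0], [244.0, 146.0], [206.0, 149.0]]
red_press 0.88 3006 [160. 107.] [[0.501, 0.191], [0.504, 0.154], [0.427, 0.152], [0.423, 0.193]] [[136.0, 68.0], [176.0, 64.0], [184.0, 148.0], [143.0, 151.0]]
red_press 0.68 960 [254.  92.] [[0.509, 0.191], [0.512, 0.024], [0.425, 0.016], [0.421, 0.199]] [[135.0, 58.0], [318.0, 54.0], [320.0, 149.0], [137.0, 154.0]]
```

View pics/w1.png

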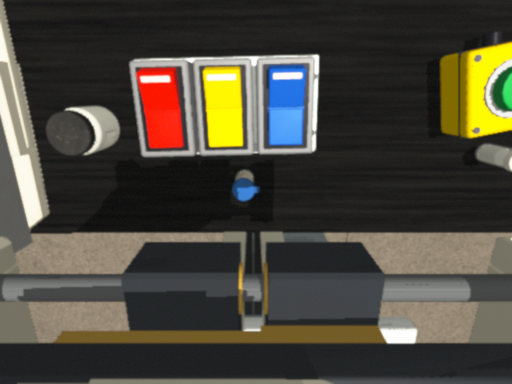

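The wrist view shows, left to right, red (160,107), yellow (220,103) and blue (285,107), with the blue hinge edge at row 107. That puts the hinge at x≈0.465, with blue at y≈0.050 and yellow at y≈0.111.

jog_arm(
  moves=[
    [[3.1, 1.1, 1.5], 0, 0],
    [[3.1, 1.1, 1.5], 0, 0],
    [[3.1, 1.0, 3.0], 0, 0],
    [[0, 0, 4.5], 0, 0],
    [[0, 0, 2.0], 0, 0],
    [[0, 0, 0], 0, 0],
  ],
)

```text
time_s: 4.35
tcp_pos: [0.4883, 0.0524, 0.0808]
eef_rot: [179.9, 0.1, 0.1]
contact_force: [0.5, -0.2, 0.7]
gripper_width: 0.001
gripper_force: 0.0
```

```bash
python3 - <<'E'
from h import *
s=get_state();print(s["tcp_pos"],s["contact_force"])
S=capture("scene");a=cv2.resize(S["pixels"][150:250,170:290],(720,600),interpolation=cv2.INTER_CUBIC)
cv2.imwrite("pics/s1.png",a)
E
```

```text
[0.48834762 0.05238513 0.08076299] [ 0.46144118 -0.15776245  0.72874446]
```

View pics/s1.png

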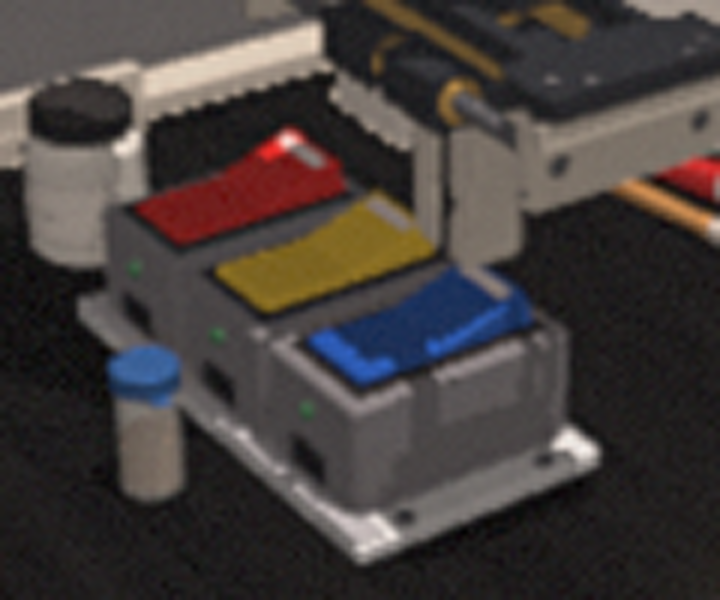

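The crop shows the closed fingertips just above the raised blue half, at about (480,260) against the rocker end at (495,285). All three rockers are off, and the vial and jar are clear. Now I'll press slowly.

jog_arm(
  moves=[
    [[0, 0.2, 0.6], 0, 0],
    [[0, 0, 0.6], 0, 0],
    [[0, 0, 0.5], 0, 0],
    [[0, 0, 0.3], 0, 0],
    [[0, 0, 0.2], 0, 0],
    [[0, 0, 0], 0, 0],
  ],
)

```text
time_s: 5.15
tcp_pos: [0.4886, 0.0499, 0.0594]
eef_rot: [180.0, 0.0, 0.1]
contact_force: [0.9, -0.1, 0.1]
gripper_width: 0.0007
gripper_force: 0.2
```

jog_arm(
  moves=[
    [[0, 0, 0.1], 0, 0],
    [[0, 0, 0.1], 0, 0],
    [[0, 0, 0.1], 0, 0],
    [[0, 0, 0], 0, 0],
  ],
)

```text
time_s: 5.65
tcp_pos: [0.4887, 0.0499, 0.0579]
eef_rot: [180.0, -0.0, 0.1]
contact_force: [-6.7, 0.8, 18.6]
gripper_width: 0.0004
gripper_force: 9.5
```

jog_arm(
  moves=[
    [[0, 0, -2.0], 0, 0],
    [[0, 0, -2.5], 0, 0],
    [[0, -3.0, 0], 0, 0],
    [[0, -3.1, 0], 0, 0],
    [[0, 0, 2.0], 0, 0],
    [[0, 0, 0], 0, 0],
  ],
)

```text
time_s: 6.4
tcp_pos: [0.4872, 0.1104, 0.0802]
eef_rot: [179.9, 0.2, 0.1]
contact_force: [-0.1, -0.5, -0.3]
gripper_width: 0.0004
gripper_force: 0.0
```

```bash
python3 - <<'E'
from h import *
s=get_state();print(s["tcp_pos"],s["contact_force"])
S=capture("scene");a=cv2.resize(S["pixels"][150:250,170:290],(720,600),interpolation=cv2.INTER_CUBIC)
cv2.imwrite("pics/s2.png",a)
E
```

```text
[0.48724936 0.11040295 0.08024685] [-0.05880534 -0.52017563 -0.31038443]
```

View pics/s2.png

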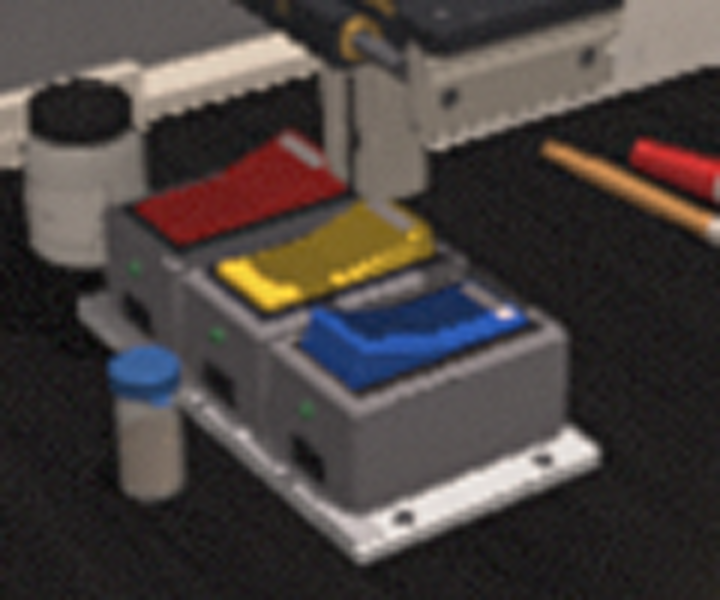

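The blue rocker's far half is now level, so it is on. Yellow at (330,250) and red at (240,190) are still raised, and the fingertip is over yellow's far half.

jog_arm(
  moves=[
    [[0, 0, 0.6], 0, 0],
    [[0, 0, 0.6], 0, 0],
    [[0, 0, 0.5], 0, 0],
    [[0, 0, 0.3], 0, 0],
    [[0, 0, 0.2], 0, 0],
    [[0, 0, 0.2], 0, 0],
    [[0, 0, 0.1], 0, 0],
    [[0, 0, 0], 0, 0],
  ],
)

```text
time_s: 7.45
tcp_pos: [0.489, 0.111, 0.0579]
eef_rot: [-180.0, -0.1, 0.1]
contact_force: [-4.4, -0.7, 16.3]
gripper_width: 0.0005
gripper_force: 8.4
```

jog_arm(
  moves=[
    [[0, 0, -3.0], 0, 0],
    [[0, 0, -4.5], 0, 0],
    [[-1.0, 4.5, -3.0], 0, 0],
    [[-1.0, 4.5, -3.0], 0, 0],
    [[-1.2, 4.5, 0], 0, 0],
    [[-1.2, 4.5, 0], 0, 0],
    [[-1.2, 4.7, 0], 0, 0],
    [[-1.2, 4.7, 0], 0, 0],
    [[0, 0, 0], 0, 0],
  ],
)

```text
time_s: 8.57
tcp_pos: [0.4193, -0.1652, 0.1911]
eef_rot: [-180.0, 0.1, -0.2]
contact_force: [-0.3, -0.4, 0.6]
gripper_width: 0.0003
gripper_force: 0.0
```

```bash
python3 - <<'E'
from h import *
p,T,s=wrist();print(s["tcp_pos"],s["eef_rot"])
S=capture("scene")
def green(P):
    m=cv2.inRange(cv2.cvtColor(P["pixels"],cv2.COLOR_BGR2HSV),(45,80,60),(85,255,255))
    n,l,st,c=cv2.connectedComponentsWithStats(m);return sorted([(int(st[i,4]),c[i].round(1).tolist(),st[i,:4].tolist()) for i in range(1,n) if st[i,4]>60],reverse=True)[:3]
g=green(p);print(g,green(S))
for a,c,_ in g:print(np.round(atz(p,c,.068,T),4))
im=np.zeros((384,800,3),np.uint8);im[:,:512]=p["pixels"];im[:240,512:]=cv2.resize(S["pixels"][150:250,170:290],(288,240),interpolation=cv2.INTER_CUBIC)
cv2.imwrite("pics/w2.png",im)
E
```

```text
[ 0.41930503 -0.16524965  0.1911128 ] [-1.79984479e+02  7.62905642e-02 -1.87229934e-01]
[(1777, [256.8, 116.0], [234, 93, 47, 47])] [(292, [317.0, 251.3], [305, 244, 24, 16]), (140, [356.2, 227.3], [348, 222, 16, 12])]
[ 0.4834 -0.1676  0.068 ]
```

View pics/w2.png

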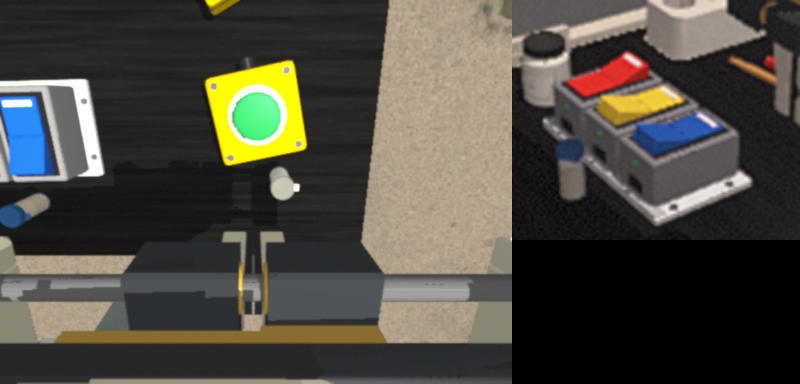

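The view shows the large box with its green button at (257,116), and the white vial at (282,185). In the inset, blue and yellow are level and red is still raised. The button is at (0.4835, -0.1675).

jog_arm(
  moves=[
    [[3.2, 0.1, 0], 0, 0],
    [[3.2, 0.1, 0], 0, 0],
    [[0, 0, 5.0], 0, 0],
    [[0, 0, 5.0], 0, 0],
    [[0, 0, 1.2], 0, 0],
    [[0, 0, 0.5], 0, 0],
    [[0, 0, 0.4], 0, 0],
    [[0, 0, 0.3], 0, 0],
    [[0, 0, 0.3], 0, 0],
    [[0, 0, 0.2], 0, 0],
    [[0, 0, 0], 0, 0],
    [[0, 0, 0], 0, 0],
  ],
)

```text
time_s: 10.18
tcp_pos: [0.4859, -0.165, 0.0631]
eef_rot: [180.0, -0.1, 0.1]
contact_force: [2.5, 2.4, 4.9]
gripper_width: 0.0
gripper_force: 2.2
```

jog_arm(
  moves=[
    [[0, 0, 0.1], 0, 0],
    [[0, 0, 0.1], 0, 0],
    [[0, 0, 0.1], 0, 0],
    [[0, 0, 0], 0, 0],
    [[0, 0, 0], 0, 0],
    [[0, 0, 0], 0, 0],
  ],
)

```text
time_s: 10.92
tcp_pos: [0.4859, -0.1651, 0.061]
eef_rot: [180.0, -0.1, 0.1]
contact_force: [-2.0, 4.8, 18.1]
gripper_width: 0.0005
gripper_force: 9.2
```

jog_arm(
  moves=[
    [[0, 0, 0], 0, 0],
    [[0, 0, 0], 0, 0],
    [[0, 0, 0], 0, 0],
    [[0, 0, 0], 0, 0],
  ],
)

```text
time_s: 11.42
tcp_pos: [0.4859, -0.1651, 0.061]
eef_rot: [180.0, -0.1, 0.1]
contact_force: [-1.7, 4.4, 17.9]
gripper_width: 0.0004
gripper_force: 9.2
```

```bash
python3 - <<'E'
from h import *
print(get_state()["contact_force"])
S=capture("scene");cv2.imwrite("pics/s3.png",cv2.resize(S["pixels"][150:330,160:390],(766,600),interpolation=cv2.INTER_CUBIC))
E
```

```text
[-1.74318963  4.40078965 17.85863567]
```

View pics/s3.png

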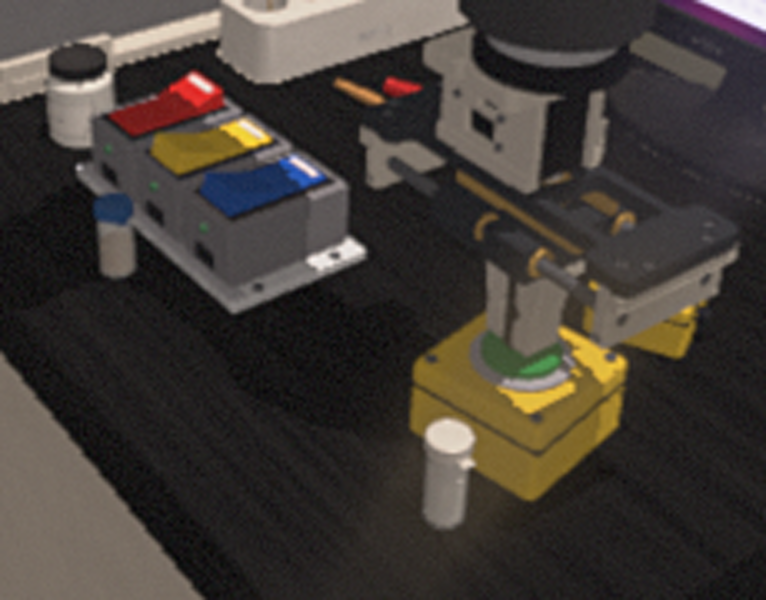

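The fingers hold the green button fully down at (525,360). Blue and yellow are on, red is off, and the jar and both vials are upright. I'm handing the job in.

```bash
python3 -c "from plant import close_job; print(close_job())"
```

```text
the job is handed in; nothing more can be done
None
```

I pressed blue and then yellow fully on, left red off, and handed the job in at about 11.5 s with the green button still held fully down at about 18 N; the hand-in returned no verdict.

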